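# Load the ampoule cool box

### The job

Load the flat ampoule carton (long and the thinnest of the three small cartons) into the small bench-top cool box: press the sprung catch tab at the lid's front edge aside while you lift, and swing the lid up past the over-centre point of its strut so that it stays open by itself. Lay the carton flat in the well, the way up it lies now, then swing the lid shut again until it is fully down and the catch has snapped home. Leave the other cartons, the bottle and the swab box where they are.

Things in the scene. Friction and masses are not known exactly. Their poses are not given: they have to be found in the camera images.
- coolbox: The cool box, fixed to the worktop: white plastic, x -64 to +94 mm, y -83 to +83 mm, rim 85 mm high. Origin: on the worktop under the centre of its well; x points to its back (the hinge side), y to its left, z up. A black gas strut lies along its right side (y -83 to -107 mm) and moves with the lid.
- well (a point): Centre of the well's floor, 59 mm above the worktop; axes as the cool box. The open well measures 112 mm (x) by 150 mm (y) and is 26 mm deep below the rim; walls 8 mm.
- hinge (a point): Middle of the lid's hinge axis, 80 mm behind the well's centre and 92 mm above the worktop; the axis runs along the box's y. Axes as the cool box (does not turn).
- lid (a joint): Lid angle, rad: 0 shut, grows as the front edge swings up and back, stop at 1.68 (just past upright). Strut and weight pull it shut below about 1.2 and throw it open above; at most about 8 N at the grip. The catch holds it below 0.02 unless the tab is pressed. Lid: white plate 154 x 170 x 14 mm, its mid-plane contains the hinge axis, its front edge is 146 mm from the axis.
- grip (a point): Where to pinch the lid; turns with it. 172 mm from the hinge axis, in the lid's mid-plane, 26 mm beyond its front edge, between the fixed plate and the catch tab. A hand centred here and closing along the box's y presses the tab to its stop against the fixed plate (then 24 mm over both). They can turn between the pads about y, so the hand may stay pointing down as the lid swings.
- plate (a point): Middle of the outer (right, -y) face of the fixed steel grip plate, 12 mm to the right of point grip. The plate stands on edge, 8 mm thick, 28 mm high (16 mm below to 12 mm above the lid's mid-plane), and sticks out from the lid's front edge to 195 mm from the hinge axis.
- tab (a point): Middle of the outer (left, +y) face of the grey catch tab, a plate like the fixed one and beside it; at rest 24 mm to the left of point grip. It moves with the lid and with the catch joint. Its hook nose, 150 mm from the hinge axis, reaches 38 mm below the lid's mid-plane, so it juts forward over the well when the lid stands open: keep the hand clear of it.
- catch (a joint): Travel of the catch tab, m: 0 at rest (spring, 2 to 4 N), to 0.012 as it is pushed to the right (-y) towards the fixed plate. Beyond 0.007 its nose is clear of the striker on the box's front. The nose is bevelled: a lid that falls or is pushed down snaps shut without pressing the tab.
- ampoule_carton: The carton to load: white and blue printed carton, 51 x 86 x 22 mm (x, y, z), the flat long one of three small cartons, about 50 g. Origin: centre of its underside; z up. Grasp across its 51 mm (x).
- thick_carton: Bystander: white and orange carton, 46 x 91 x 30 mm, as long but thicker. Origin: centre of underside.
- short_carton: Bystander: white carton, 66 x 56 x 30 mm, nearly square. Origin: centre of underside.
- infusion_small: Bystander: clear plastic bottle with white cap, 47 x 56 x 138 mm, upright. Origin: centre of underside.
- swab_box: Bystander: green and white carton, 63 x 111 x 55 mm. Origin: centre of underside.
There are look-alikes about, which are no part of the job. Leave any black or purple look-alike of the ampoule_carton alone.

How it is judged:
On the way, in this order (a step that is already met when the one before it is completed fails the run):
1. the lid stands open (over 1.45 rad) by itself, untouched by the robot (value of joint lid above 1.45 rad and contact force between lid and the arm below 0.2 N and contact force between lid and the fingers below 0.2 N), for 0.3 s.
2. the ampoule carton lies flat in the well while the lid is open (value of joint lid above 1.35 rad and z of ampoule_carton in the frame of well between -0.006 and 0.006 m and horizontal distance between ampoule_carton and well below 0.05 m and angle between ampoule_carton's own z axis and vertical below 0.12 rad and contact force between ampoule_carton and the fingers below 0.1 N), for 0.2 s.
At the end, for the whole second after the job is handed in: The lid is fully down (under 0.03 rad) with the catch home (under 3 mm), and the ampoule carton lies at rest flat in the well (underside within 6 mm of its floor, tilted under 0.12 rad, its centre within 50 mm of the well's) (value of joint lid below 0.03 rad and value of joint catch below 0.003 m and z of ampoule_carton in the frame of well between -0.006 and 0.006 m and horizontal distance between ampoule_carton and well below 0.05 m and angle between ampoule_carton's own z axis and vertical below 0.12 rad and linear speed of ampoule_carton below 0.02 m/s); the robot touches nothing.
It fails at once if a bystander (thick carton, short carton, bottle, swab box) is moved more than 30 mm (distance of any of thick_carton, short_carton, infusion_small, swab_box from where it was at the start of the episode above 0.03 m).
It also fails if it takes over 64 s, if anything falls off the work surface, if the arm or the gripper's body presses on something with over 40 N, if the wrist force passes 120 N, or if a joint passes its speed limit or range.

### The arm

A 7-joint arm with a two-finger parallel gripper is mounted at the origin on a cart in front of the work surface, level with it; the furniture and walls round the work are solid. World frame = base frame: x ahead of the robot, y to its left, z up, the work surface at z = 0. Lengths are in m, angles in rad, forces in N, time in s.
With the tool pointing down it reaches from about 0.425 to 0.925 m from the base axis. Payload 6.8 kg.
Tool frame: the origin (TCP) lies at the centre of the arm's flange, where the gripper is bolted on; the fingertips stand 173 mm ahead of it and the grasp point (between the pads) lies 155 mm ahead of it; x points along the fingers, z is the direction in which the jaws open and shut, and the axes are right-handed (so a half turn about x gives the same grasp; the last joint's range is limited). The gripper opens to 85 mm and grips with 20 to 120 N. Pads are 22 mm wide; open, the fingers measure 114 mm over their backs; the gripper's body (76 mm by 85 mm) begins 54 mm behind the grasp point. The pads swing forward as they close: fully open they stand 13 mm farther back than shut.
Start: joints at [1.164, 0.477, 0.022, 1.555, -0.011, 1.109, -0.083], TCP at [0.199, -0.645, 0.405] pointing down, gripper open.
Joint ranges: [-2.96, 2.96], [-0.34, 2.1], [-1.41, 1.46], [0.24, 2.44], [-1.37, 4.51], [0.17, 1.92], [-2.96, 2.96]. Speed limits (rad/s): [2.39, 2.39, 3.14, 3.14, 3.14, 3.14, 3.14].

### API

Orientations are given as a 3x3 rotation matrix whose columns are the frame's x, y, z axes.
In Python, from bench import get_state, snapshot, camera_params, hand_in gives the robot as it stands.
- The arm moves only by the tool move_arm, never from a script. Its argument "deltas" is a list of rows, each a list of 3 entries, a list of its own where there are three numbers: the gripper command: -1 is fully open, 1 is shut, values between are in proportion, then the shift along the world's x, y, z in mm, then the turn about the world's z in degrees. A call has 1 to 8 rows; each row shifts and turns the pose as measured when the row begins; what a row does not reach is not made up. A row lasts 1/12 s, in which the tool goes at most 41.7 mm and 7.16 degrees, less where a joint would pass 70% of its speed; a pose out of reach is approached as far as the arm can. A call is refused whole if a number of a shift passes 41.7 or a number of a turn 7.16, either way. A call with a gripper value outside its range is refused whole. The fingers move at their own pace and stop on an object; "grip_force" is the grip in N (left out, the last holds). Time passes only in rows, so rows that do not move let the fingers close. It gives the time, the measured TCP pose, the force and the opening at its end, in the units of the state.
- get_state(): the state, without advancing time (a new reading comes with each control period).
- snapshot(name): name is "scene" or "top"; returns the picture (420x560x3 uint8, blue, green, red); there is no depth.
- camera_params(name): a dict with "intrinsics" (3x3 intrinsics, pixels), "rvec" (rotation vector, rad) and "tvec" (3), from world to camera coordinates, as OpenCV has them. Camera axes: x right, y down, z forward; pixel columns grow to the right and rows downward; lengths in m; the calibration is good to about 2 mm. A picture is of the moment at which its call begins. camera_params takes no time and is no camera call.
- hand_in(): hands the job in, once; it reports no verdict.
The state is a dict: "time": time; "joint_pos": joint angles; "qd": joint speeds; "joint_efforts": joint torques, N m; "tool_pos": TCP position; "tcp_rot": TCP orientation; "force": force on the tool from outside, world axes, zero at the start; "wrist_torque": the same for the moment, N m; "width": finger opening in m.
Only numpy, scipy, OpenCV 4.12 (cv2) and the standard library are available. Lean on these libraries where they do the work, as an engineer would, in place of code of your own. Each camera call takes 0.05 s, during which the arm holds its last target. There are 200 camera calls.

## Working session

There is one attempt and no reset: what is moved stays moved. The work goes in short steps, Python scripts to look and compute and a tool call to move; the robot and the scene stay as the last step left them, time stands still between calls to the robot, and variables do not carry over. Pictures are saved under pics/ and viewed, about 8 in all and at most 12, crops included, and the job is handed in when it is done.

Besides the shell and the picture viewer there is one more tool, called after "Emit:" as name(argument=value, ...), one argument or row to a line, values as JSON. move_arm: Moves the arm, as the interface text tells. Its arguments: {"type":"object","properties":{"deltas":{"type":"array","items":{"type":"array"}},"grip_force":{"type":"number"}},"required":["deltas"]}

```bash
mkdir -p pics; cat > h.py <<'E'
import numpy as np, cv2
from bench import get_state, snapshot, camera_params, hand_in
def cam(n):
    c=camera_params(n); R=cv2.Rodrigues(np.array(c['rvec'],float))[0]
    return np.array(c['intrinsics'],float),R,np.array(c['tvec'],float).ravel()
def plane(n,uv,z):
    K,R,t=cam(n); o=-R.T@t; d=R.T@np.linalg.inv(K)@np.array([*uv,1.]); return o+d*(z-o[2])/d[2]
def proj(n,P):
    K,R,t=cam(n); p=(R@np.atleast_2d(P).T).T+t; p=p@K.T; return p[:,:2]/p[:,2:]
E
python3 - <<'E'
from h import *
for n in('scene','top'):
    im=snapshot(n); cv2.imwrite(f'pics/{n}0.png',im)
    K,R,t=cam(n); print(n,-R.T@t,R[2],K[0,0])
s=get_state(); print(s['time'],s['tool_pos'],s['tcp_rot'],s['width'])
E
```

```text
scene [-0.12589174  0.37754194  1.18237348] [ 0.51229445 -0.2329875  -0.82660221] 459.30584354738033
top [0.35545667 0.10090311 1.49857328] [ 0.14567999  0.00430083 -0.98932242] 391.0913017592745
0.1 [ 0.19862154 -0.64486993  0.40382214] [[-6.01950427e-04  9.55693856e-01  2.94361838e-01]
 [ 1.52246990e-03  2.94362426e-01 -9.55692652e-01]
 [-9.99998660e-01 -1.27122561e-04 -1.63220672e-03]] 0.08522355884647068
```

View pics/scene0.png

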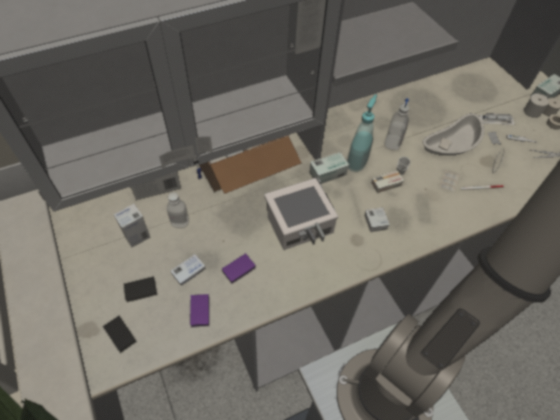

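View pics/top0.png

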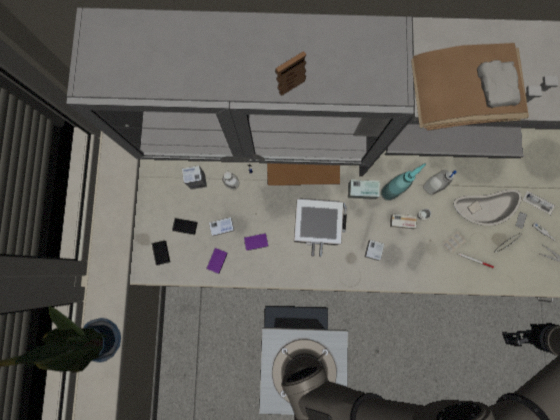

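Candidates for the ampoule carton:
- White/blue flat carton at top (221,227), scene (188,269). This matches the description.
- Black look-alikes at top (185,226) and (161,252).
- Purple look-alikes at top (256,241) and (217,261).
- Orange thick carton at top (404,221).
- Short white carton at top (375,250).

The cool box is at top (320,222), with its grip plates at (313..321,250) facing the robot. I'll check close crops next.

```bash
python3 - <<'E'
from h import *
a=cv2.imread('pics/top0.png');b=cv2.imread('pics/scene0.png')
def crop(im,x,y,w,h,k): return cv2.resize(im[y:y+h,x:x+w],(w*k,h*k),interpolation=cv2.INTER_CUBIC)
A=crop(a,196,196,50,60,5)         # 250x300
B=crop(a,285,190,70,75,5)  # 350x375
C=crop(b,160,240,50,50,5) #250
D=crop(b,255,170,90,80,5) #450x400
c=np.zeros((600,800,3),np.uint8)
A=cv2.resize(A,(250,300));c[:300,:250]=A;c[300:550,:250]=C
D=cv2.resize(D,(250,222)); c[:375,255:605]=B;c[378:600,255:505]=D
cv2.imwrite('pics/c1.png',c)
hsv=cv2.cvtColor(a,cv2.COLOR_BGR2HSV)
# carton mask: brighter than table / bluish
for nm,im,(x,y,w,h),z in(('top',a,(200,205,45,45),.022),('scene',b,(165,250,45,40),.022)):
    s=im[y:y+h,x:x+w].astype(int); m=((s[...,0]-s[...,2])>-2).astype(np.uint8)  # B>=R
    n,l,st,ce=cv2.connectedComponentsWithStats(m); i=1+np.argmax(st[1:,4])
    cn=cv2.findContours((l==i).astype(np.uint8),0,1)[0]; cn=max(cn,key=cv2.contourArea)
    r=cv2.boxPoints(cv2.minAreaRect(cn))+[x,y]
    print(nm,st[i]); 
    P=np.array([plane(nm,q,z)[:2] for q in r]); print(P.round(4).tolist(),P.mean(0),np.linalg.norm(P-np.roll(P,1,0),axis=1))
E
```

```text
top [  9  12  25  19 315]
[[0.5384, 0.3782], [0.5624, 0.2942], [0.5114, 0.279], [0.4876, 0.3626]] [0.52492532 0.32849381] [0.05310559 0.08737448 0.05321028 0.0869378 ]
scene [  8   6  30  27 392]
[[0.5275, 0.3713], [0.5562, 0.2938], [0.5082, 0.2822], [0.4811, 0.3587]] [0.51823669 0.326501  ] [0.04807098 0.08266218 0.04940551 0.08120272]
```

View pics/c1.png

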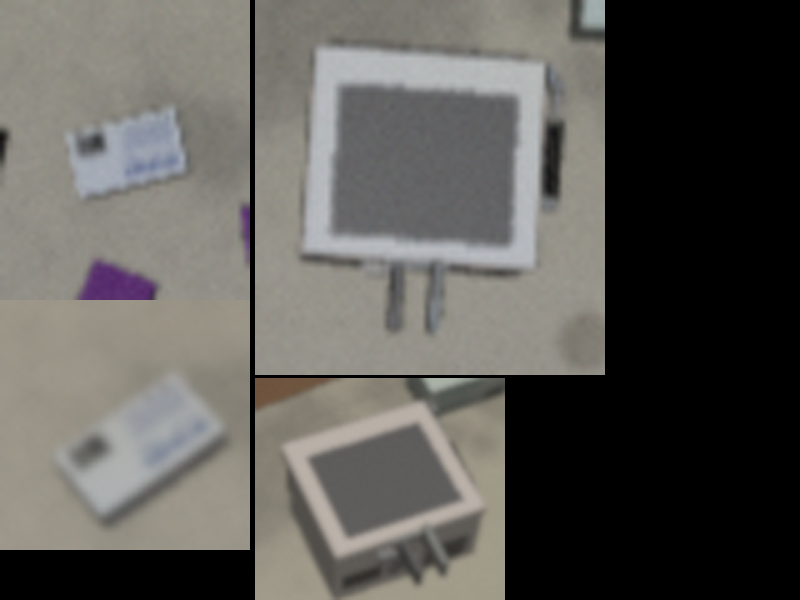

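The carton choice holds: white with blue print and flat, about 51 x 86 mm, yaw about 16°. The lid corners in the crop are (318,45), (548,63), (535,270) and (302,250). The tab is at (397,330) and the plate at (433,330).

```bash
python3 - <<'E'
from h import *
f=lambda u,v:(285+(u-255)/5-.4,190+v/5-.4)
C=np.array([plane('top',f(*q),.099)[:2] for q in((318,45),(548,63),(535,270),(302,250))])
print(C.round(4).tolist(),np.linalg.norm(C-np.roll(C,1,0),axis=1))
c=C.mean(0); 
fx=(C[0]+C[1]-C[2]-C[3]); fx/=np.linalg.norm(fx); ly=(C[0]+C[3]-C[1]-C[2]); ly/=np.linalg.norm(ly)
print('yaw',np.degrees(np.arctan2(fx[1],fx[0])),np.degrees(np.arctan2(-ly[0],ly[1])))
y=np.arctan2(fx[1]-ly[0],fx[0]+ly[1]); X=np.array([np.cos(y),np.sin(y)]);Y=np.array([-X[1],X[0]])
# lid centre: 69 mm in front of hinge axis (front 146, back -8) -> x=80-69=11
o=c-.011*X; print('origin',o,'yaw',np.degrees(y),'hinge',o+.08*X)
for q in((397,330),(433,332),(397,265),(435,265)):
    p=plane('top',f(*q),.104)[:2]; print('box frame',X@(p-o),Y@(p-o))
# scene check
H=[*( o+X*-.092 ),.104]
im=cv2.imread('pics/scene0.png'); 
for n in('scene','top'):
  print(n,proj(n,[[*(o+X*x+Y*yy),.099] for x,yy in((.088,.085),(.088,-.085),(-.066,-.085),(-.066,.085))]).round(1).tolist())
E
```

```text
[[0.6241, 0.0449], [0.6158, -0.1225], [0.465, -0.1142], [0.4743, 0.0529]] [0.14998302 0.16765031 0.15104422 0.16731431]
yaw -3.1016409831743688 -3.011003779251416
origin [ 0.53383013 -0.0341441 ] yaw -3.056322381212892 hinge [ 0.61371634 -0.03840951]
box frame -0.11558882544952451 0.012209560968819973
box frame -0.11486954725288122 -0.013359581718407298
box frame -0.06952953677618344 0.015484371717432593
box frame -0.06727048727443552 -0.011533748904250117
scene [[262.8, 192.7], [315.2, 176.7], [337.6, 215.9], [282.5, 234.0]]
top [[296.9, 198.0], [343.5, 201.8], [341.0, 244.1], [293.6, 240.1]]
```

```bash
python3 - <<'E'
from h import *
def tri(a,b):
    P=[]
    for n in('top','scene'):
        K,R,t=cam(n);P.append(K@np.c_[R,t])
    X=cv2.triangulatePoints(P[0],P[1],np.array(a,float),np.array(b,float)).ravel();return X[:3]/X[3]
print('cupboard post bottom',tri((238,160),(190,145)),'right corner',tri((372,165),(330,112)))
g=lambda u,v:(255+(u-255)/(250/90)-.3,170+(v-378)/(222/80)-.3)
print('tab tip',tri((285+(397-255)/5-.4,190+330/5-.4),g(418,581)),'plate tip',tri((285+(433-255)/5-.4,190+332/5-.4),g(445,569)))
E
```

```text
cupboard post bottom [0.6924496  0.22887531 0.3195986 ] right corner [ 0.70919678 -0.19753016  0.25518552]
tab tip [ 0.42026577 -0.01729996  0.08190941] plate tip [ 0.41815668 -0.04413424  0.09054743]
```

Emit:
move_arm(
  deltas=[
    [-1, [16, 40, -4], -7],
    [-1, [16, 40, -4], -7],
    [-1, [16, 40, -4], -6],
    [-1, [16, 40, -4], 0],
    [-1, [16, 40, -4], 0],
    [-1, [16, 40, -4], 0],
    [-1, [16, 40, -4], 0],
    [-1, [16, 40, -4], 0],
  ],
)

```text
time: 0.77
tool_pos: [0.3142, -0.3371, 0.3692]
tcp_rot: [[-0.007, 0.997, -0.079], [0.0, -0.079, -0.997], [-1.0, -0.007, 0.0]]
force: [1.1, 0.1, 1.0]
width: 0.0853
```

Emit:
move_arm(
  deltas=[
    [-1, [16, 39, -8], 0],
    [-1, [16, 39, -8], 0],
    [-1, [16, 39, -8], 0],
    [-1, [16, 39, -8], 0],
    [-1, [16, 39, -8], 0],
    [-1, [16, 39, -8], 0],
    [-1, [16, 39, -8], 0],
    [-1, [16, 29, -6], 0],
  ],
)

```text
time: 1.43
tool_pos: [0.4348, -0.0385, 0.3095]
tcp_rot: [[-0.005, 0.997, -0.079], [-0.001, -0.079, -0.997], [-1.0, -0.005, 0.002]]
force: [-0.1, -1.5, -0.1]
width: 0.0854
```

```bash
python3 - <<'E'
from h import *
s=get_state(); print(s['time'],s['tool_pos'],np.round(s['tcp_rot'],3).tolist())
im=[]
for n in('top','scene'):
    i=snapshot(n); p=proj(n,[[.442,-.035,.1]])[0].astype(int)
    im.append(cv2.resize(i[p[1]-45:p[1]+45,p[0]-45:p[0]+45],(400,400),interpolation=cv2.INTER_CUBIC)); print(p)
cv2.imwrite('pics/c2.png',np.hstack(im))
E
```

```text
1.4333 [ 0.43481055 -0.03851837  0.30949718] [[-0.005, 0.997, -0.079], [-0.001, -0.079, -0.997], [-1.0, -0.005, 0.002]]
[318 249]
[316 231]
```

View pics/c2.png

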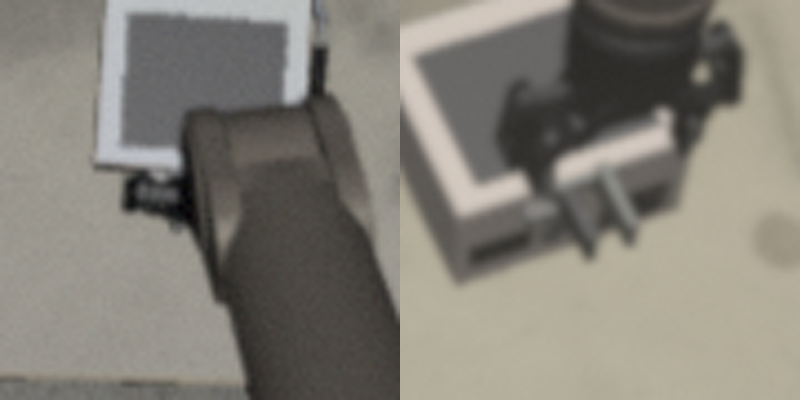

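The crops show the hand above the plates: the top view has the hand at the lid front, and the scene view has both plates at about (590,220) below the fingers. Next I descend so the jaws straddle them.

Emit:
move_arm(
  deltas=[
    [-1, [4, 1, -20], 1],
    [-1, [3, 2, -20], 0.5],
    [-1, [1, 1, -14], 0],
    [-1, [0, 0, -8], 0],
    [-1, [0, 0, 0], 0],
  ],
)

```text
time: 1.95
tool_pos: [0.4451, -0.0316, 0.2454]
tcp_rot: [[-0.003, 0.999, -0.04], [0.0, -0.04, -0.999], [-1.0, -0.003, -0.0]]
force: [-0.1, 0.5, -1.0]
width: 0.0855
```

Emit:
move_arm(
  deltas=[
    [0, [-3, -4, 1], 0],
    [0, [0, 0, 0], 0],
    [0.3, [0, 0, 0], 0],
    [0.3, [0, 0, 0], 0],
    [0.3, [0, 0, 0], 0],
    [0.3, [0, 0, 0], 0],
  ],
  grip_force=40,
)

```text
time: 2.45
tool_pos: [0.4416, -0.0369, 0.249]
tcp_rot: [[-0.001, 0.999, -0.043], [0.0, -0.043, -0.999], [-1.0, -0.001, -0.0]]
force: [-0.4, 3.0, -2.2]
width: 0.0299
```

Emit:
move_arm(
  deltas=[
    [0.4, [0, 0, 0], 0],
    [0.4, [0, 0, 0], 0],
    [0.6, [0, 0, 0], 0],
    [0.6, [0, 0, 0], 0],
    [0.6, [0, 0, 0], 0],
  ],
  grip_force=40,
)

```text
time: 2.87
tool_pos: [0.4414, -0.0382, 0.2495]
tcp_rot: [[-0.0, 0.999, -0.042], [-0.002, -0.042, -0.999], [-1.0, -0.0, 0.002]]
force: [-0.4, 1.0, 0.1]
width: 0.0217
```

Emit:
move_arm(
  deltas=[
    [0.6, [0.5, 0, 10], 0],
    [0.6, [1, 0, 12], 0],
    [0.6, [3.5, 0, 20], 0],
    [0.6, [6, 0, 20], 0],
  ],
  grip_force=50,
)

```text
time: 3.2
tool_pos: [0.4523, -0.039, 0.3104]
tcp_rot: [[-0.004, 0.999, -0.042], [-0.001, -0.042, -0.999], [-1.0, -0.004, 0.001]]
force: [8.7, -1.9, -14.1]
width: 0.0208
```

Emit:
move_arm(
  deltas=[
    [0.6, [8, -0.5, 19], 0],
    [0.6, [10.5, -0.5, 18], 0],
    [0.6, [12.5, -0.5, 16], 0],
    [0.6, [14.5, -1, 14.5], 0],
  ],
)

```text
time: 3.53
tool_pos: [0.4975, -0.0416, 0.3803]
tcp_rot: [[-0.005, 0.999, -0.041], [0.002, -0.041, -0.999], [-1.0, -0.005, -0.001]]
force: [7.8, 1.3, -19.7]
width: 0.0207
```

Emit:
move_arm(
  deltas=[
    [0.6, [16, -1, 11], 0],
    [0.6, [17.5, -1, 10], 0],
    [0.6, [18.5, -1, 8], 0],
    [0.6, [19, -1, 6], 0],
  ],
)

```text
time: 3.87
tool_pos: [0.5651, -0.0448, 0.4165]
tcp_rot: [[-0.025, 0.999, -0.042], [0.004, -0.042, -0.999], [-1.0, -0.025, -0.003]]
force: [-0.3, 0.7, -4.9]
width: 0.0206
```

Emit:
move_arm(
  deltas=[
    [0.6, [14, -1, 3], 0],
    [0.6, [12, -1, 1.5], 0],
    [0.6, [0, 0, 0], 0],
  ],
)

```text
time: 4.12
tool_pos: [0.5928, -0.0464, 0.4228]
tcp_rot: [[-0.029, 0.999, -0.042], [0.007, -0.042, -0.999], [-1.0, -0.029, -0.006]]
force: [4.0, -1.4, -7.5]
width: 0.0209
```

Emit:
move_arm(
  deltas=[
    [-1, [0, 0, 0], 0],
    [-1, [0, 0, 0], 0],
    [-1, [0, 0, 0], 0],
    [-1, [0, 0, 0], 0],
    [-1, [0, 0, 15], 0],
    [-1, [-10, 0, 25], 0],
    [-1, [-20, 0, 30], 0],
    [-1, [-20, 10, 20], 0],
  ],
)

```text
time: 4.78
tool_pos: [0.5389, -0.0377, 0.5114]
tcp_rot: [[-0.04, 0.998, -0.045], [0.008, -0.045, -0.999], [-0.999, -0.04, -0.007]]
force: [0.9, 0.2, 1.4]
width: 0.0852
```

```bash
python3 - <<'E'
from h import *
s=get_state(); print(s['time'],s['tool_pos'],s['force'],s['width'])
im=[snapshot(n)[130:330,150:400] for n in('top','scene')]
cv2.imwrite('pics/c3.png',cv2.resize(np.hstack(im),(800,320)))
E
```

```text
4.7833 [ 0.53889919 -0.03773484  0.511387  ] [0.9303604  0.21568762 1.41971829] 0.08519128486802649
```

View pics/c3.png

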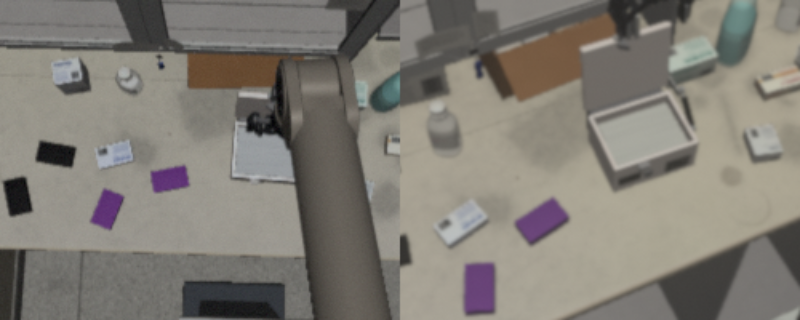

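The lid stands open by itself, seen upright in the scene view at (630,70). The carton is still at (460,222). Now I move to the carton.

Emit:
move_arm(
  deltas=[
    [-1, [-2, 37, -5], -7],
    [-1, [-2, 37, -10], -7],
    [-1, [-2, 37, -20], -7],
    [-1, [-2, 37, -25], -7],
    [-1, [-2, 37, -25], -7],
    [-1, [-2, 37, -25], -7],
    [-1, [-2, 37, -25], -7],
    [-1, [-2, 37, -25], -7],
  ],
)

```text
time: 5.55
tool_pos: [0.5239, 0.2032, 0.3853]
tcp_rot: [[-0.022, 0.629, -0.777], [0.022, -0.777, -0.629], [-1.0, -0.031, 0.004]]
force: [-0.1, 0.2, 0.1]
width: 0.0852
```

Emit:
move_arm(
  deltas=[
    [-1, [0, 35, -25], -7],
    [-1, [-1, 35, -25], -7],
    [-1, [-1, 30, -25], -6],
    [-1, [0, 15, -20], -2],
    [-1, [0, 5, -10], 0],
    [-1, [0, 0, 0], 0],
  ],
)

```text
time: 6.05
tool_pos: [0.5228, 0.2668, 0.3099]
tcp_rot: [[-0.045, 0.468, -0.882], [0.022, -0.883, -0.47], [-0.999, -0.041, 0.029]]
force: [-1.5, -0.7, -0.2]
width: 0.0853
```

```bash
python3 - <<'E'
from h import *
s=get_state(); print(s['time'],s['tool_pos'],np.degrees(np.arctan2(s['tcp_rot'][1][2],s['tcp_rot'][0][2])),s['joint_pos'])
im=[]
for n in('top','scene'):
    i=snapshot(n); p=proj(n,[[.521,.327,.022]])[0].astype(int)
    im.append(cv2.resize(i[p[1]-40:p[1]+40,p[0]-40:p[0]+40],(400,400),interpolation=cv2.INTER_CUBIC)); print(p)
cv2.imwrite('pics/c4.png',np.hstack(im))
E
```

```text
6.05 [0.52278053 0.26675777 0.30991119] -151.9789021608675 [-0.91209427  0.47897367  0.45572382  1.87134526 -0.31799904  0.88841178
 -2.94373031]
[221 226]
[187 268]
```

View pics/c4.png

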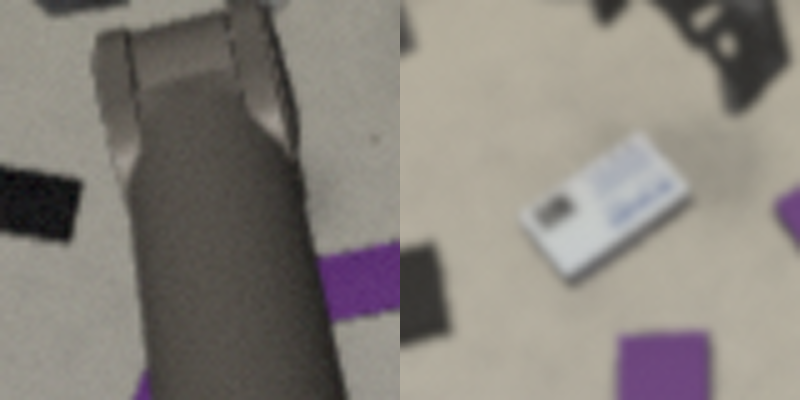

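The j7 joint is near its lower limit, so I turn the other way round (+169°). The scene crop shows the carton undisturbed at about (605,205).

Emit:
move_arm(
  deltas=[
    [-1, [0, 0, 0], 7],
    [-1, [0, 5, 0], 7],
    [-1, [0, 5, 0], 7],
    [-1, [0, 10, 0], 7],
    [-1, [0, 10, 0], 7],
    [-1, [0, 10, 0], 7],
    [-1, [0, 10, 0], 7],
    [-1, [0, 5, 0], 7],
  ],
)

```text
time: 6.82
tool_pos: [0.5322, 0.3037, 0.3236]
tcp_rot: [[-0.035, 0.996, -0.086], [-0.013, -0.087, -0.996], [-0.999, -0.034, 0.016]]
force: [0.6, -0.3, -0.1]
width: 0.0854
```

Emit:
move_arm(
  deltas=[
    [-1, [0, 0, 0], 7],
    [-1, [0, 0, 0], 7],
    [-1, [0, 0, 0], 7],
    [-1, [0, 0, 0], 7],
    [-1, [0, 0, 0], 7],
    [-1, [0, 0, 0], 7],
    [-1, [0, 0, 0], 7],
    [-1, [0, 0, 0], 7],
  ],
)

```text
time: 7.48
tool_pos: [0.5421, 0.2862, 0.3391]
tcp_rot: [[0.004, 0.612, 0.79], [-0.021, 0.79, -0.612], [-1.0, -0.014, 0.016]]
force: [-0.1, 0.1, -0.0]
width: 0.0852
```

```bash
python3 - <<'E'
from h import *
s=get_state(); print(s['time'],s['tool_pos'],np.degrees(np.arctan2(s['tcp_rot'][1][2],s['tcp_rot'][0][2])),s['joint_pos'],np.array(s['tcp_rot'])[:,0])
E
```

```text
7.4833 [0.54205472 0.28621999 0.33909181] -37.75921332013624 [-0.60204299  0.44407269  0.01244873  1.77110173  0.01832785  0.93476103
 -1.26086709] [ 0.00435461 -0.02127001 -0.99976428]
```

Emit:
move_arm(
  deltas=[
    [-1, [-3, 6, -10], 7],
    [-1, [-3, 6, -10], 7],
    [-1, [-3, 6, -10], 7],
    [-1, [-3, 6, -10], 7],
    [-1, [-3, 6, -10], 7],
    [-1, [-3, 6, -10], 7],
    [-1, [-3, 5, -10], 7],
    [-1, [0, 0, 0], 6],
  ],
)

```text
time: 8.15
tool_pos: [0.5322, 0.3084, 0.2841]
tcp_rot: [[0.039, -0.318, 0.947], [0.013, 0.948, 0.318], [-0.999, -0.0, 0.041]]
force: [-0.6, 0.3, 0.3]
width: 0.0854
```

Emit:
move_arm(
  deltas=[
    [-1, [-5, 8, -15], -1],
    [-1, [-4, 7, -15], 0],
    [-1, [-2, 4, -15], 0],
    [-1, [0, 0, -10], 0],
    [-1, [0, 0, 0], 0],
  ],
)

```text
time: 8.57
tool_pos: [0.5293, 0.3167, 0.2369]
tcp_rot: [[0.054, -0.294, 0.954], [0.018, 0.956, 0.293], [-0.998, 0.001, 0.057]]
force: [-0.4, -1.2, -0.8]
width: 0.0853
```

```bash
python3 - <<'E'
from h import *
s=get_state(); print(s['time'],s['tool_pos'],s['joint_pos'][6],np.degrees(np.arctan2(s['tcp_rot'][1][2],s['tcp_rot'][0][2])),np.array(s['tcp_rot'])[:,0])
i=snapshot('scene'); p=proj('scene',[[.521,.327,.022]])[0].astype(int)
cv2.imwrite('pics/c5.png',cv2.resize(i[p[1]-50:p[1]+50,p[0]-50:p[0]+50],(500,500),interpolation=cv2.INTER_CUBIC))
E
```

```text
8.5667 [0.52930584 0.31669411 0.2368566 ] -0.5113420135494097 17.071416056761517 [ 0.05430326  0.0176143  -0.99836912]
```

View pics/c5.png

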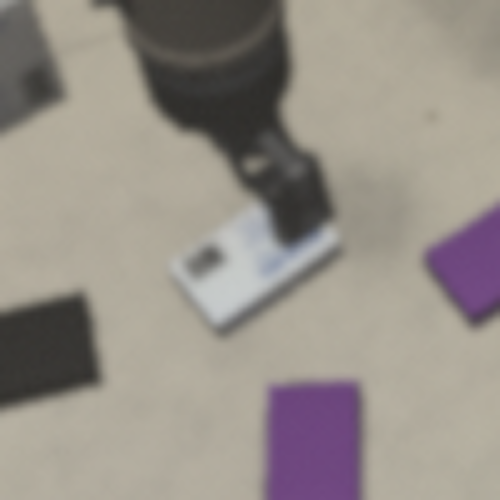

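The hand is above the carton, with its finger on the blue-print half at (300,230) in the crop. It sits about 10 mm short and is tilted about 3°. I'll try an up move to see how the tilt behaves.

Emit:
move_arm(
  deltas=[
    [-1, [0, 5, 20], 0],
    [-1, [0, 5, 20], 0],
    [-1, [0, 0, 10], 0],
  ],
)

```text
time: 8.87
tool_pos: [0.5315, 0.3225, 0.2901]
tcp_rot: [[0.055, -0.288, 0.956], [0.015, 0.958, 0.288], [-0.998, -0.001, 0.057]]
force: [0.1, 0.7, 0.5]
width: 0.0855
```

Emit:
move_arm(
  deltas=[
    [-1, [-4, 2, -5], 0],
    [-1, [-4, 2, -5], 0],
    [-1, [-4, 2, -5], 0],
    [-1, [-4, 2, -5], 0],
  ],
)

```text
time: 9.2
tool_pos: [0.5176, 0.3286, 0.2744]
tcp_rot: [[0.065, -0.283, 0.957], [0.02, 0.959, 0.283], [-0.998, 0.0, 0.068]]
force: [0.2, 0.5, 0.5]
width: 0.0856
```

Emit:
move_arm(
  deltas=[
    [-1, [10, 0, 0], 0],
    [-1, [10, 0, 0], 0],
    [-1, [10, 0, 0], 0],
    [-1, [10, 0, 0], 0],
  ],
)

```text
time: 9.53
tool_pos: [0.5565, 0.3291, 0.2697]
tcp_rot: [[0.057, -0.289, 0.956], [0.015, 0.957, 0.288], [-0.998, -0.002, 0.059]]
force: [-0.6, 0.2, 0.4]
width: 0.0852
```

Emit:
move_arm(
  deltas=[
    [-1, [-40, 0, 0], 0],
    [-1, [0, 0, 0], 0],
  ],
)

```text
time: 9.7
tool_pos: [0.5198, 0.327, 0.267]
tcp_rot: [[0.055, -0.283, 0.957], [0.012, 0.959, 0.283], [-0.998, -0.004, 0.056]]
force: [-1.8, 0.3, -1.9]
width: 0.0853
```

Emit:
move_arm(
  deltas=[
    [-1, [10, 0, 1], 0],
    [-1, [10, 0, 1], 0],
    [-1, [10, 0, 1], 0],
    [-1, [10, 0, 1], 0],
    [-1, [-40, 0, 0], 0],
    [-1, [0, 0, 0], 0],
  ],
)

```text
time: 10.2
tool_pos: [0.53, 0.3246, 0.2696]
tcp_rot: [[0.056, -0.277, 0.959], [0.011, 0.961, 0.277], [-0.998, -0.005, 0.057]]
force: [-1.7, 1.8, -1.2]
width: 0.0856
```

Emit:
move_arm(
  deltas=[
    [-1, [8, 0, 1], 0],
    [-1, [8, 0, 1], 0],
    [-1, [8, 0, 1], 0],
    [-1, [8, 0, 1], 0],
    [-1, [8, 0, 1], 0],
    [-1, [-40, 0, 0], 0],
    [-1, [0, 0, 0], 0],
  ],
)

```text
time: 10.78
tool_pos: [0.5425, 0.3224, 0.2749]
tcp_rot: [[0.06, -0.269, 0.961], [0.011, 0.963, 0.269], [-0.998, -0.005, 0.06]]
force: [-2.9, 0.3, -1.7]
width: 0.0859
```

Emit:
move_arm(
  deltas=[
    [-1, [-15, 2, 0], 1],
    [-1, [-10, 1, -5], 0],
    [-1, [-5, 1, -15], 0],
    [-1, [0, 0, -15], 0],
    [-1, [0, 0, -15], 0],
    [-1, [0, 0, 0], 0],
  ],
)

```text
time: 11.28
tool_pos: [0.5166, 0.3269, 0.2247]
tcp_rot: [[0.066, -0.282, 0.957], [0.015, 0.959, 0.282], [-0.998, -0.004, 0.068]]
force: [0.6, 0.5, -0.5]
width: 0.0853
```

Emit:
move_arm(
  deltas=[
    [-1, [-3, -1, -12], 0],
    [-1, [-2, -1, -12], 0],
    [-1, [-1, 0, -10], 0],
    [-1, [0, 0, -8], 0],
    [-1, [0, 0, -5], 0],
    [-1, [0, 0, -3], 0],
    [-1, [0, 0, 0], 0],
  ],
)

```text
time: 11.87
tool_pos: [0.5143, 0.3259, 0.1729]
tcp_rot: [[0.07, -0.28, 0.957], [0.017, 0.96, 0.279], [-0.997, -0.003, 0.072]]
force: [-0.8, 0.3, 0.3]
width: 0.0859
```

Emit:
move_arm(
  deltas=[
    [-0.2, [-2, 0, -2], 0],
    [-0.2, [0, 0, 0], 0],
    [0.1, [0, 0, 0], 0],
    [0.1, [0, 0, 0], 0],
    [0.1, [0, 0, 0], 0],
    [0.1, [0, 0, 0], 0],
  ],
  grip_force=25,
)

```text
time: 12.37
tool_pos: [0.5118, 0.3264, 0.1733]
tcp_rot: [[0.07, -0.28, 0.957], [0.018, 0.96, 0.279], [-0.997, -0.003, 0.072]]
force: [-0.1, -0.5, -1.3]
width: 0.0511
```

Emit:
move_arm(
  deltas=[
    [0.1, [0, 0, 10], 0],
    [0.1, [0, 0, 20], 0],
    [0.1, [0, 0, 25], 0],
    [0.1, [0, 0, 25], 0],
    [0.1, [0, 0, 25], 0],
    [0.1, [0, -10, 20], -2],
    [0.1, [0, -20, 5], -2],
    [0.1, [0, -25, 0], -2],
  ],
)

```text
time: 13.03
tool_pos: [0.5097, 0.2741, 0.3128]
tcp_rot: [[0.073, -0.182, 0.981], [0.016, 0.983, 0.182], [-0.997, 0.002, 0.074]]
force: [0.3, -0.9, -0.6]
width: 0.0514
```

Emit:
move_arm(
  deltas=[
    [0.1, [0, -30, 0], -2],
    [0.1, [0, -30, 0], -2],
    [0.1, [0, -30, 0], -2],
    [0.1, [0, -30, 0], -2],
    [0.1, [0, -30, 0], -2],
    [0.1, [0, -30, 0], -2],
    [0.1, [0, -30, 0], -2],
    [0.1, [0, -20, 0], -1],
  ],
)

```text
time: 13.7
tool_pos: [0.504, 0.0233, 0.3127]
tcp_rot: [[0.074, 0.104, 0.992], [-0.008, 0.995, -0.104], [-0.997, -0.0, 0.075]]
force: [-0.7, -0.1, -0.5]
width: 0.0512
```

Emit:
move_arm(
  deltas=[
    [0.1, [4, -20, -3], 1],
    [0.1, [4, -20, -3], 1],
    [0.1, [4, -14, -3], 1],
    [0.1, [2, -5, 0], 0],
    [0.1, [0, 0, 0], 0],
  ],
)

```text
time: 14.12
tool_pos: [0.5127, -0.0509, 0.302]
tcp_rot: [[0.071, 0.071, 0.995], [-0.01, 0.997, -0.07], [-0.997, -0.005, 0.071]]
force: [0.2, -0.2, -0.2]
width: 0.0509
```

```bash
python3 - <<'E'
from h import *
s=get_state(); print(s['time'],s['tool_pos'],np.degrees(np.arctan2(s['tcp_rot'][1][2],s['tcp_rot'][0][2])),np.array(s['tcp_rot'])[:,0],s['width'])
im=[]
for n in('top','scene'):
    i=snapshot(n); p=proj(n,[[.534,-.034,.1]])[0].astype(int)
    im.append(cv2.resize(i[p[1]-55:p[1]+45,p[0]-50:p[0]+50],(400,400),interpolation=cv2.INTER_CUBIC)); print(p)
cv2.imwrite('pics/c6.png',np.hstack(im))
E
```

```text
14.1167 [ 0.51273219 -0.05090431  0.30201548] -4.047435039522609 [ 0.07062469 -0.00985171 -0.99745431] 0.05092004695320515
[318 223]
[301 206]
```

View pics/c6.png

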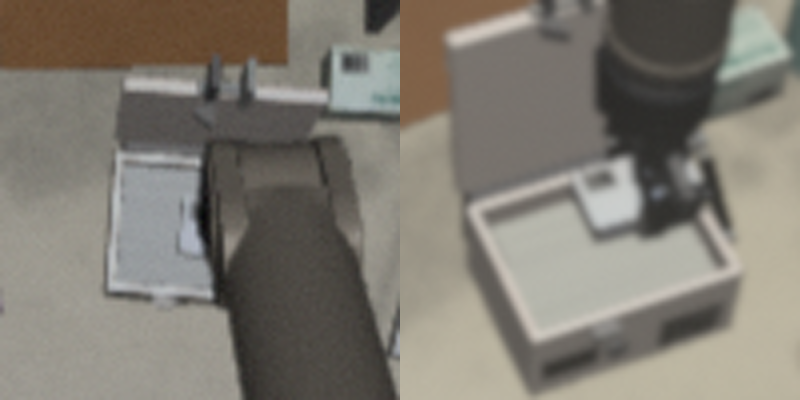

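The carton is held over the open well, level in the scene crop at (610,205), with the lid clear of the hand. It needs +13 mm in y and then a descent.

Emit:
move_arm(
  deltas=[
    [0.1, [4, 8, 0], 0.5],
    [0.1, [2, 7, -5], 0.5],
    [0.1, [0, 3, -10], 0],
    [0.1, [0, 0, -12], 0],
    [0.1, [0, 0, -10], 0],
    [0.1, [0, 0, 0], 0],
  ],
)

```text
time: 14.72
tool_pos: [0.5191, -0.021, 0.2625]
tcp_rot: [[0.073, 0.038, 0.997], [-0.004, 0.999, -0.038], [-0.997, -0.001, 0.073]]
force: [0.7, -0.0, -0.7]
width: 0.0514
```

Emit:
move_arm(
  deltas=[
    [0.1, [0, -5, -6], 0],
    [0.1, [0, -2, -8], 0],
    [0.1, [0, 0, -6], 0],
    [0.1, [0, 0, -4], 0],
    [0.1, [0, 0, -3], 0],
    [0.1, [0, 0, 0], 0],
  ],
)

```text
time: 15.22
tool_pos: [0.5189, -0.0279, 0.2318]
tcp_rot: [[0.071, 0.037, 0.997], [-0.003, 0.999, -0.037], [-0.997, -0.001, 0.071]]
force: [0.1, -0.9, -1.0]
width: 0.0516
```

Emit:
move_arm(
  deltas=[
    [0.1, [0, 0, -2], 0],
    [0.1, [0, 0, -2], 0],
    [0.1, [0, 0, 0], 0],
  ],
)

```text
time: 15.47
tool_pos: [0.5194, -0.028, 0.2318]
tcp_rot: [[0.071, 0.038, 0.997], [-0.004, 0.999, -0.038], [-0.997, -0.001, 0.071]]
force: [0.5, -0.0, -0.6]
width: 0.0511
```

Emit:
move_arm(
  deltas=[
    [0.1, [0, 0, -4], 0],
    [0.1, [0, 0, -3], 0],
    [0.1, [0, 0, 0], 0],
  ],
)

```text
time: 15.72
tool_pos: [0.5202, -0.0279, 0.2322]
tcp_rot: [[0.074, 0.039, 0.997], [-0.004, 0.999, -0.039], [-0.997, -0.001, 0.074]]
force: [0.2, 0.9, -0.2]
width: 0.0511
```

Emit:
move_arm(
  deltas=[
    [-0.4, [0, 0, 0], 0],
    [-0.4, [0, 0, 0], 0],
    [-0.4, [0, 0, 0], 0],
    [-0.4, [0, 0, 4], 0],
    [-0.4, [0, 0, 10], 0],
    [-0.4, [0, 0, 20], 0],
    [-0.4, [0, 0, 20], 0],
    [-0.4, [0, 0, 20], 0],
  ],
)

```text
time: 16.38
tool_pos: [0.5188, -0.028, 0.3067]
tcp_rot: [[0.066, 0.039, 0.997], [-0.004, 0.999, -0.039], [-0.998, -0.002, 0.067]]
force: [0.9, 0.1, 0.0]
width: 0.0598
```

Emit:
move_arm(
  deltas=[
    [-0.4, [-5, -5, 20], 0],
    [-0.4, [-10, -20, 20], 0],
    [-0.4, [-20, -30, 25], 0],
    [-0.4, [-20, -30, 25], 0],
    [-0.4, [-20, -30, 20], 0],
    [-0.4, [-10, -30, 10], 0],
  ],
)

```text
time: 16.88
tool_pos: [0.4339, -0.1674, 0.4361]
tcp_rot: [[0.074, 0.023, 0.997], [0.0, 1.0, -0.023], [-0.997, 0.002, 0.074]]
force: [0.1, 0.2, 0.0]
width: 0.0593
```

```bash
python3 - <<'E'
from h import *
s=get_state(); print(s['time'],s['tool_pos'],np.degrees(np.arctan2(s['tcp_rot'][1][2],s['tcp_rot'][0][2])),np.array(s['tcp_rot'])[:,0],s['width'],s['joint_pos'])
im=[]
for n in('top','scene'):
    i=snapshot(n); p=proj(n,[[.534,-.034,.1]])[0].astype(int)
    im.append(cv2.resize(i[p[1]-55:p[1]+45,p[0]-50:p[0]+50],(400,400),interpolation=cv2.INTER_CUBIC)); print(p)
cv2.imwrite('pics/c7.png',np.hstack(im))
E
```

```text
16.8833 [ 0.43390936 -0.16739227  0.43608568] -1.3295361408163227 [ 7.41628619e-02  3.20277877e-05 -9.97246143e-01] 0.05925955514503387 [ 0.22249571  0.07668461  0.0183236   2.02207442 -0.02316072  0.9708798
  0.22996329]
[318 223]
[301 206]
```

View pics/c7.png

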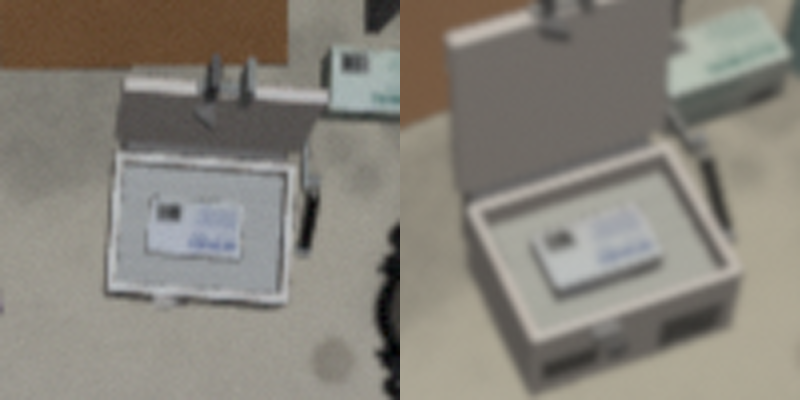

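The carton lies flat, centred in the well (top crop (195,228)), with the lid still up. To shut it I'll hook the rear finger behind the fixed plate, jaws along x as they are now, and draw the lid forward past over-centre. First I move above the plate, clear of the cupboard front at x≈0.70.

Emit:
move_arm(
  deltas=[
    [-1, [10, 5, 25], 0],
    [-1, [20, 14, 25], 0],
    [-1, [22, 14, 5], 0],
    [-1, [22, 14, 0], 0],
    [-1, [22, 14, 0], 0],
    [-1, [22, 14, 0], 0],
    [-1, [15, 14, 0], 0],
    [-1, [5, 5, 0], 0],
  ],
)

```text
time: 17.65
tool_pos: [0.5727, -0.0737, 0.4972]
tcp_rot: [[0.077, 0.043, 0.996], [-0.001, 0.999, -0.043], [-0.997, 0.002, 0.077]]
force: [-0.6, 1.3, 0.5]
width: 0.0855
```

Emit:
move_arm(
  deltas=[
    [-1, [15, 6, 0], 0],
    [-1, [12, 5, -5], 0],
    [-1, [6, 3, -5], 0],
    [-1, [0, 0, 0], 0],
  ],
)

```text
time: 17.98
tool_pos: [0.6071, -0.0564, 0.4857]
tcp_rot: [[0.075, 0.039, 0.996], [-0.0, 0.999, -0.039], [-0.997, 0.003, 0.075]]
force: [0.3, 0.3, -0.2]
width: 0.0853
```

```bash
python3 - <<'E'
from h import *
s=get_state(); print(s['time'],s['tool_pos'],np.array(s['tcp_rot'])[:,0],s['force'])
im=[]
for n in('top','scene'):
    i=snapshot(n); p=proj(n,[[.632,-.048,.28]])[0].astype(int)
    im.append(cv2.resize(i[p[1]-45:p[1]+35,p[0]-40:p[0]+40],(400,400),interpolation=cv2.INTER_CUBIC)); print(p)
cv2.imwrite('pics/c8.png',np.hstack(im))
E
```

```text
17.9833 [ 0.60707929 -0.05644225  0.4856768 ] [ 7.45836750e-02 -1.99525322e-04 -9.97214739e-01] [ 0.29825205  0.29277192 -0.15932043]
[328 186]
[293 138]
```

View pics/c8.png

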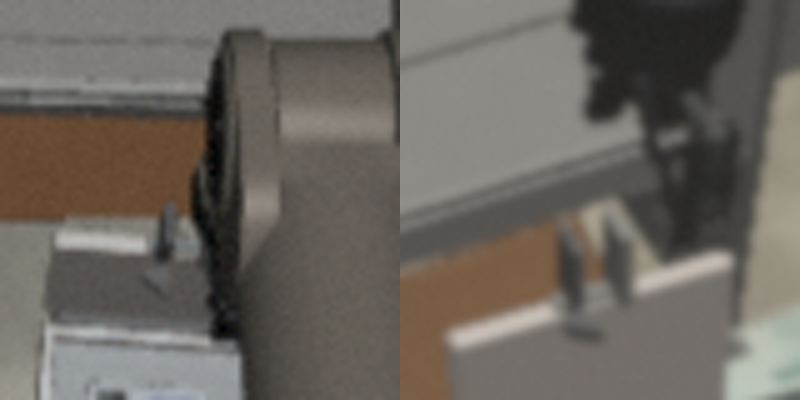

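```bash
python3 - <<'E'
from h import *
p=proj('scene',[[.662,-.058,.329],[.576,-.055,.323],[.635,-.056,.286],[.635,-.028,.286]]); print(((p-[253,93])*5+[400,0]).round())
K,R,t=cam('scene')
def tri(a,b):
    P=[np.array(K2@np.c_[R2,t2]) for K2,R2,t2 in(cam('top'),cam('scene'))]
    X=cv2.triangulatePoints(P[0],P[1],np.array(a,float),np.array(b,float)).ravel();return X[:3]/X[3]
T=lambda u,v:(288+u/5-.4,141+v/5-.4); S=lambda u,v:(253+(u-400)/5-.4,93+v/5-.4)
print('tab tip',tri(T(170,205),S(570,225)))
for z in(.29,.285):print(plane('scene',S(616,213),z),plane('scene',S(570,225),z), plane('top',T(170,205),z))
print('nose',tri(T(157,290),S(600,336)))
E
```

```text
[[601. 121.]
 [669. 240.]
 [616. 214.]
 [569. 229.]]
tab tip [ 0.64368605 -0.02814039  0.28305916]
[ 0.63387803 -0.05421305  0.29      ] [ 0.63592411 -0.02793785  0.29      ] [ 0.64444596 -0.02330872  0.29      ]
[ 0.63813505 -0.05663219  0.285     ] [ 0.64019259 -0.03020976  0.285     ] [ 0.64564154 -0.0238226   0.285     ]
nose [ 0.59561633 -0.02457689  0.24518202]
```

The projected plate and tab tips land on the ones seen at (616,214) and (570,229), and the front fingertip matches too. Descending behind the plate.

Emit:
move_arm(
  deltas=[
    [-1, [2, -1, -15], 0],
    [-1, [1, 0, -15], 0],
    [-1, [0, 0, -15], 0],
    [-1, [0, 0, -12], 0],
    [-1, [0, 0, -8], 0],
    [-1, [0, 0, 0], 0],
  ],
)

```text
time: 18.58
tool_pos: [0.6052, -0.0644, 0.4219]
tcp_rot: [[0.077, 0.049, 0.996], [-0.004, 0.999, -0.048], [-0.997, -0.0, 0.077]]
force: [-0.0, -0.3, 0.3]
width: 0.0853
```

Emit:
move_arm(
  deltas=[
    [-1, [1, 7, 0], 0],
    [-1, [0, 4, 0], 0],
    [-1, [0, 0, 0], 0],
  ],
)

```text
time: 18.83
tool_pos: [0.6058, -0.0538, 0.4236]
tcp_rot: [[0.079, 0.051, 0.996], [-0.005, 0.999, -0.051], [-0.997, -0.001, 0.079]]
force: [-0.1, 0.5, 0.0]
width: 0.0854
```

Finger centre is at y≈-0.057, on the plate. Now I draw forward.

Emit:
move_arm(
  deltas=[
    [-1, [-8, 0, -3], 0],
    [-1, [-10, 0, 0], 0],
    [-1, [-12, 0, 0], 0],
    [-1, [-12, 0, 0], 0],
  ],
)

```text
time: 19.17
tool_pos: [0.5644, -0.052, 0.4236]
tcp_rot: [[0.09, 0.048, 0.995], [-0.004, 0.999, -0.048], [-0.996, 0.001, 0.09]]
force: [4.2, 1.1, -2.4]
width: 0.0853
```

Emit:
move_arm(
  deltas=[
    [-1, [-14, 0, -2], 0],
    [-1, [-14, 1, -5], 0],
    [-1, [-14, 1, -6], 0],
    [-1, [-14, 1, -6], 0],
  ],
)

```text
time: 19.5
tool_pos: [0.5068, -0.0488, 0.4104]
tcp_rot: [[0.109, 0.048, 0.993], [-0.004, 0.999, -0.048], [-0.994, 0.002, 0.109]]
force: [0.7, -0.3, 0.8]
width: 0.0854
```

Emit:
move_arm(
  deltas=[
    [-1, [-14, 0, -6], 0],
    [-1, [-14, 1, -6], 0],
    [-1, [-14, 1, -6], 0],
    [-1, [0, 0, 0], 0],
  ],
)

```text
time: 19.83
tool_pos: [0.4573, -0.0471, 0.3926]
tcp_rot: [[0.111, 0.049, 0.993], [-0.005, 0.999, -0.048], [-0.994, 0.001, 0.111]]
force: [1.1, -0.3, -0.3]
width: 0.0859
```

Emit:
move_arm(
  deltas=[
    [-1, [0, 0, 30], 0],
    [-1, [0, 0, 40], 0],
    [-1, [0, 0, 40], 0],
    [-1, [-5, -20, 30], 0],
    [-1, [-10, -40, 0], 0],
    [-1, [-10, -40, 0], 0],
    [-1, [-5, -40, 0], 0],
    [-1, [0, -40, 0], 0],
  ],
)

```text
time: 20.5
tool_pos: [0.4217, -0.2244, 0.5456]
tcp_rot: [[0.122, 0.028, 0.992], [-0.005, 1.0, -0.028], [-0.993, -0.001, 0.122]]
force: [1.0, -0.6, -0.2]
width: 0.0853
```

```bash
python3 - <<'E'
from h import *
s=get_state(); print(s['time'],s['tool_pos'],np.array(s['tcp_rot'])[:,0],s['force'])
im=[]
for n in('top','scene'):
    i=snapshot(n); cv2.imwrite(f'pics/{n}9.png',i); p=proj(n,[[.5,-.034,.1]])[0].astype(int)
    im.append(cv2.resize(i[p[1]-45:p[1]+35,p[0]-40:p[0]+40],(400,400),interpolation=cv2.INTER_CUBIC)); print(p)
cv2.imwrite('pics/c9.png',np.hstack(im))
E
```

```text
20.5 [ 0.42165041 -0.22436846  0.54563224] [ 0.12176533 -0.00462168 -0.99254816] [ 0.99681906 -0.57466157 -0.24236178]
[318 233]
[306 215]
```

View pics/c9.png

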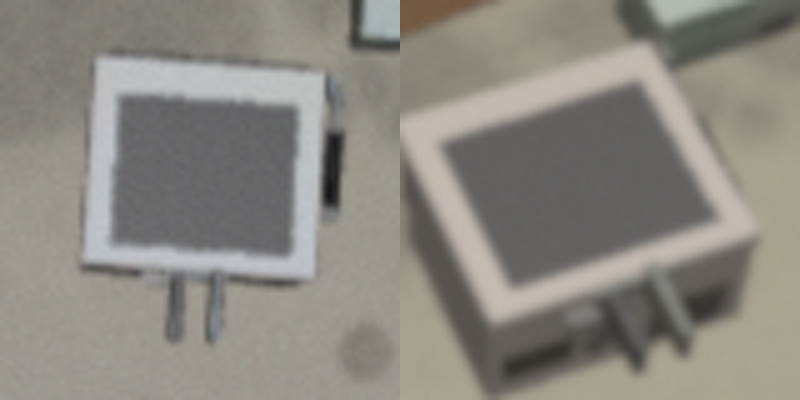

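The lid looks shut. I'll compare it subpixel with the initial (latched) picture.

```bash
python3 - <<'E'
from h import *
for n in('top','scene'):
    a,b=[cv2.cvtColor(cv2.imread(f'pics/{n}{k}.png'),cv2.COLOR_BGR2GRAY).astype(np.float32) for k in(0,9)]
    for P,w,h in(([.442,-.03,.092],14,12),([.5,-.034,.099],24,14)):
        x,y=proj(n,[P])[0].astype(int); A,B=[i[y-h:y+h,x-w:x+w].copy() for i in(a,b)]
        print(n,'shift',cv2.phaseCorrelate(A,B,cv2.createHanningWindow((2*w,2*h),cv2.CV_32F)),'absdiff',np.abs(A-B).mean().round(1))
    print(' px for +3.4mm up at grip',(proj(n,[[.442,-.03,.0954]])-proj(n,[[.442,-.03,.092]])).round(2))
    q=np.abs(a-b)>40; print('changed px',q.sum())
E
```

```text
top shift ((-0.16633354481337648, -0.0039487387066703405), 0.9808880016207695) absdiff 6.0
top shift ((-0.045837962122938336, 0.0015807192011667581), 0.9851592163244883) absdiff 5.4
 px for +3.4mm up at grip [[ 0.09 -0.06]]
changed px 11535
scene shift ((0.11629664731163736, 0.025322391919523568), 0.9554201437367333) absdiff 5.7
scene shift ((0.018918731747035622, 0.025168736039564266), 0.9440330803394318) absdiff 5.8
 px for +3.4mm up at grip [[ 0.11 -0.65]]
changed px 16089
```

```bash
python3 -c "
from h import *
print(hand_in(), get_state()['time'])"
```

```text
the job is handed in; nothing more can be done
the job is handed in; nothing more can be done
```

The ampoule carton is in the cool box with the lid shut, and the job was handed in at about 20.6 s; no verdict came back.

**What I did**
1. I pinched the catch tab against the fixed plate and swung the lid up to about 1.45 rad. On release it stood open by itself.
2. I picked up the white and blue carton, laid it flat near the centre of the well and let go. A picture with the hand away showed it flat and clear of the walls.
3. I hooked a finger behind the fixed plate, drew the lid forward past its over-centre point and lifted away. The lid then fell shut.

**Last checks**
- **Lid:** its vertical image shift against the starting latched picture was about 0.03 px. An unlatched 3.4 mm gap at the grip would show about 0.65 px.
- **Catch:** the plates and tab shifted 0.17 px or less sideways, so the catch looks home. I had no direct reading of the catch joint.
- **Carton:** it can't be seen under the shut lid, so its final pose rests on the picture taken before closing.
- **Bystanders:** the hand was kept clear of all of them. I did not measure their positions at the end.

**What went less well**
- One turn brought joint 7 to −2.944 of its −2.96 rad limit, so I turned the hand back the other way.
- The tool picked up an unwanted tilt, about 4° when placing the carton and 7° by the end. I could not remove it, so I allowed for it in the aim.

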